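Try two linear slides and mark the one that binds

TASK

Push the carriage of each of the two linear slides on the bench away from its dish along its whole rail: one runs freely to the far end, the other jams about half-way. Leave each carriage as far along as it will go, then mark the slide that jams as a reject by setting the steel disc that stands beside the slides flat in the middle of the round dish on its base plate.

Things in the scene. Friction and masses are not known exactly. Their poses are not given: they have to be found in the camera images.
- slide_a_knob (a point): Mid-height of the upright black knob (20 mm across, 36 high, top 73 mm above the worktop) on the aluminium carriage (58 x 50 mm, top at 37 mm) of a linear slide; moves with it. Site y = direction of travel along the rail, z up. Base plate 84 x 265 x 8 mm, fixed. The two slides look alike; in one, not always the same, a burr stops the carriage half-way.
- slide_a_carriage (a joint): This carriage's position in m: 0 = near end (dish end), 0.100 = far end; starts below 0.012. A jammed one stops hard at about 0.050. A free one needs about 2 N plus 8 N per m/s. It stays where it is left.
- slide_a_dish (a point): Centre of the floor of the round dish at the near end of this slide's base plate, 8 mm above the worktop; axes as the knob's (y towards the rail). 70 mm across inside, rim 4 mm wide and 3 high. The rail's end block (34 mm above the worktop) begins 38 mm away along y, so spread the fingers along x here.
- slide_b_knob (a point): Mid-height of the upright black knob (20 mm across, 36 high, top 73 mm above the worktop) on the aluminium carriage (58 x 50 mm, top at 37 mm) of a linear slide; moves with it. Site y = direction of travel along the rail, z up. Base plate 84 x 265 x 8 mm, fixed. The two slides look alike; in one, not always the same, a burr stops the carriage half-way.
- slide_b_carriage (a joint): This carriage's position in m: 0 = near end (dish end), 0.100 = far end; starts below 0.012. A jammed one stops hard at about 0.050. A free one needs about 2 N plus 8 N per m/s. It stays where it is left.
- slide_b_dish (a point): Centre of the floor of the round dish at the near end of this slide's base plate, 8 mm above the worktop; axes as the knob's (y towards the rail). 70 mm across inside, rim 4 mm wide and 3 high. The rail's end block (34 mm above the worktop) begins 38 mm away along y, so spread the fingers along x here.
- disc_mid (a point): Centre (half-way up) of the steel disc, the reject marker: a bare grey steel cylinder 40 mm across, 24 mm high, under 0.4 kg, with three dark spots on its top, standing flat and loose on the worktop just past the dish ends of the slides; z = its axis, up. Not the smaller black resin mount (30 mm across, 16 high) beyond it, nor the steel discs at the far right of the bench.
- disc: The same steel disc as a body, origin at the centre of its underside.

How it is judged:
On the way:
1. both carriages have been pushed along as far as half-way, and one of them on to the far end (value of joint each of slide_a_carriage, slide_b_carriage above 0.035 m and value of joint any of slide_a_carriage, slide_b_carriage above 0.085 m), for 0.2 s.
At the end, for the whole second after the job is handed in: The free carriage stands within 15 mm of its far end, the jammed one is at its jam (35 to 70 mm along), and the steel disc rests flat (within 8 degrees) and still on the floor of the jammed slide's dish, its centre within 18 mm of the dish's centre (((value of joint slide_b_carriage above 0.085 m and value of joint slide_a_carriage between 0.035 and 0.07 m and horizontal distance between disc_mid and slide_a_dish below 0.018 m and z of disc_mid in the frame of slide_a_dish between 0.008 and 0.016 m) or (value of joint slide_a_carriage above 0.085 m and value of joint slide_b_carriage between 0.035 and 0.07 m and horizontal distance between disc_mid and slide_b_dish below 0.018 m and z of disc_mid in the frame of slide_b_dish between 0.008 and 0.016 m)) and angle between disc_mid's own z axis and vertical below 0.15 rad and linear speed of disc below 0.02 m/s); the robot touches nothing.
It also fails if it takes over 64 s, if anything falls off the work surface, if the arm or the gripper's body presses on something with over 40 N, if the wrist force passes 120 N, or if a joint passes its speed limit or range.

ROBOT

A 7-joint arm with a two-finger parallel gripper is mounted at the origin on a cart in front of the work surface, level with it; the furniture and walls round the work are solid. World frame = base frame: x ahead of the robot, y to its left, z up, the work surface at z = 0. Lengths are in m, angles in rad, forces in N, time in s.
With the tool pointing down it reaches from about 0.4 to 0.9 m from the base axis. Payload 5.5 kg.
Tool frame: the origin (TCP) lies between the finger pads; the fingertips stand 19 mm ahead of it and the grasp point (between the pads) is the TCP; z points along the fingers, y is the direction in which the jaws open and shut (so a half turn about z gives the same grasp; the last joint's range is limited). The gripper opens to 92 mm and grips with 3 to 60 N. Pads are 19 mm wide; open, the fingers measure 130 mm over their backs; the gripper's body (75 mm by 190 mm) begins 47 mm behind the grasp point.
Start: joints at [1.587, 0.501, -0.427, 1.55, 0.221, 1.138, -0.21], TCP at [0.159, -0.63, 0.246] pointing down, gripper open.
Joint ranges: [-2.88, 2.88], [-0.31, 2.03], [-1.54, 1.56], [0.2, 2.42], [-1.41, 4.55], [0.19, 2.02], [-2.57, 2.57]. Speed limits (rad/s): [2.57, 2.57, 3.14, 3.14, 3.14, 3.14, 3.14].

INTERFACE

Orientations are given as a unit quaternion [w, x, y, z].
In Python, from rig import get_state, read_camera, finish_job gives the robot as it stands. The module is installed in compiled form; this text tells all that it offers.
- The arm moves only by the tool jog_arm, never from a script. Its argument "deltas" is a list of rows, each a list of 5 numbers: the finger opening in mm, from 0 to 91.8, then the shift along the tool's x, y, z in mm, then the turn about the tool's z in rad. A call has 1 to 10 rows; each row shifts and turns the commanded pose from where the row before left it, along the tool's axes as they then stand; what a row does not reach is not made up. A row lasts 1/12 s, in which the tool goes at most 41.7 mm and 7.16 degrees, less where a joint would pass 70% of its speed; a pose out of reach is approached as far as the arm can. A call is refused whole if a number of a shift passes 41.7 or a number of a turn 0.125, either way. A call with a gripper value outside its range is refused whole. The fingers move at their own pace and stop on an object; the grip force is fixed at half the most. Time passes only in rows, so rows that do not move let the fingers close. It gives the time, the measured TCP pose, the force and the opening at its end, in the units of the state.
- get_state(): the state, without advancing time (a new reading comes with each control period).
- read_camera(name): name is "scene" or "top"; returns a dict with "image" (384x512x3 uint8, red, green, blue), "fx", "fy", "cx", "cy" (pixels), "rvec" (rotation vector, rad) and "tvec" (3), from world to camera coordinates, as OpenCV has them. Camera axes: x right, y down, z forward; pixel columns grow to the right and rows downward; lengths in m; the calibration is good to about 2 mm. A picture is of the moment at which its call begins. There is no depth.
- finish_job(): hands the job in, once; it reports no verdict.
The state is a dict: "time": time; "qpos": joint angles; "qd": joint speeds; "effort": joint torques, N m; "position": TCP position; "tool_rot": TCP orientation; "force": force on the tool from outside, world axes, zero at the start; "wrist_torque": the same for the moment, N m; "opening": finger opening in m.
Only numpy, scipy, OpenCV 4.12 (cv2) and the standard library are available. Lean on these libraries where they do the work, as an engineer would, in place of code of your own. Each camera call takes 0.05 s, during which the arm holds its last target. There are 200 camera calls.

## Working session

There is one attempt and no reset: what is moved stays moved. The work goes in short steps, Python scripts to look and compute and a tool call to move; the robot and the scene stay as the last step left them, time stands still between calls to the robot, and variables do not carry over. Pictures are saved under pics/ and viewed, about 8 in all and at most 12, crops included, and the job is handed in when it is done.

Besides the shell and the picture viewer there is one more tool, called after "Emit:" by a JSON object that holds its "op" and its "data", one argument or row to a line. jog_arm: Moves the arm, as the interface text tells. Its arguments: {"type":"object","properties":{"deltas":{"type":"array"}},"required":["deltas"]}

```bash
mkdir -p pics; cat > h.py <<'E'
import numpy as np, cv2
from rig import *
def save(c,name,crop=None,s=1):
    im=c["image"]
    if crop: a,b,w,h=crop; im=im[b:b+h,a:a+w]
    cv2.imwrite("pics/"+name,cv2.resize(im[:,:,::-1],None,fx=s,fy=s,interpolation=cv2.INTER_CUBIC))
def pose(c): return cv2.Rodrigues(np.array(c["rvec"],float))[0],np.array(c["tvec"],float).ravel()
def ray(c,uv,z):
    R,t=pose(c); o=-R.T@t
    d=R.T@np.array([(uv[0]-c["cx"])/c["fx"],(uv[1]-c["cy"])/c["fy"],1])
    return o+d*(z-o[2])/d[2]
def proj(c,p):
    R,t=pose(c); q=R@np.array(p,float)+t
    return np.array([c["fx"]*q[0]/q[2]+c["cx"],c["fy"]*q[1]/q[2]+c["cy"]])
E
python3 - <<'E'
from h import *
t=read_camera("top"); s=read_camera("scene")
save(t,"t0.png",None,1.5); save(s,"s0.png",None,1.5)
for c in (t,s):
    R,tt=pose(c); print(-R.T@tt, R[2], c["fx"])
st=get_state(); print(st)
E
```

```text
[0.36763632 0.32592569 0.91963303] [ 0.18889515 -0.01387155 -0.98189928] 423.0765860777325
[ 0.12808752 -0.37578794  0.41352273] [ 0.44570889  0.79406545 -0.41328398] 378.47617503220056
{'time': 0.1, 'qpos': array([ 1.58718055,  0.50174714, -0.42682553,  1.55132397,  0.22078809,
        1.13829141, -0.21031089]), 'qd': array([ 0.00061633, -0.00227779, -0.00091535, -0.00149441, -0.00147252,
       -0.00036451,  0.00146527]), 'effort': array([-1.19717134e-02, -5.67866957e+01, -5.83896205e+00, -2.79912275e+01,
       -6.90859719e-02,  2.40446854e-02,  2.99480735e-05]), 'position': array([ 0.15863907, -0.62974064,  0.24479692]), 'tool_rot': array([-8.56949231e-04,  9.92391832e-01,  1.23116662e-01, -6.47461175e-05]), 'force': array([-0.17634784, -0.54469387, -0.44544713]), 'wrist_torque': array([ 0.00823589,  0.00039227, -0.0253938 ]), 'opening': 0.09198960292394712}
```

View pics/t0.png

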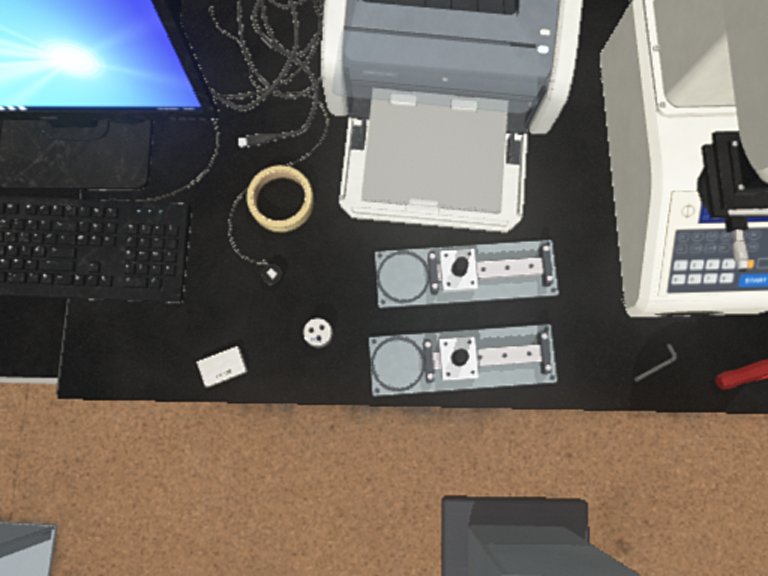

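View pics/s0.png

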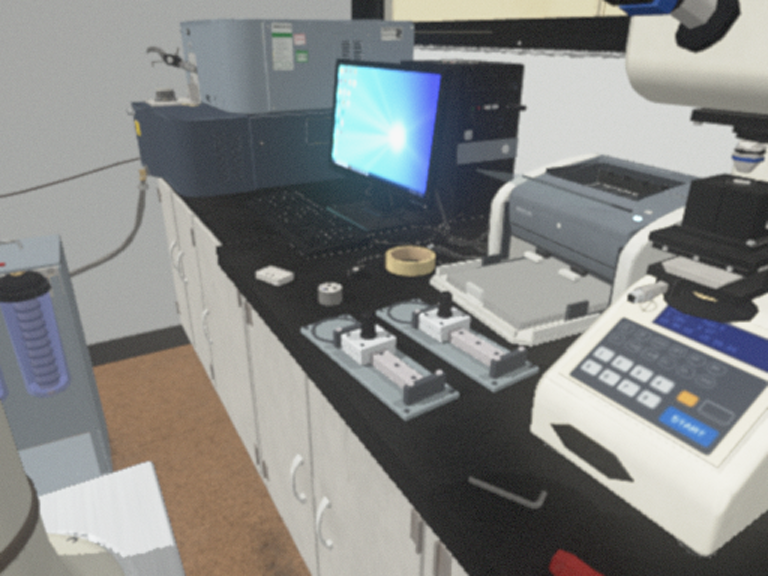

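The top view shows two slides with dishes on the left at (403,276) and (398,363), knobs at about (461,270) and (460,357), and the disc at (317,332), all in 1.5x pixels. Next I'll measure them.

```bash
python3 - <<'E'
from h import *
t=read_camera("top"); im=t["image"]
save(t,"t1.png",(190,150,190,120),4)
g=cv2.cvtColor(im,cv2.COLOR_RGB2GRAY)
_,m=cv2.threshold(g,70,255,cv2.THRESH_BINARY)
cs,_=cv2.findContours(m,cv2.RETR_EXTERNAL,cv2.CHAIN_APPROX_NONE)
for k in cs:
    a=cv2.contourArea(k); r=cv2.minAreaRect(k)
    if a>150 and 190<r[0][0]<380 and 150<r[0][1]<266:
        print(a,r)
        if a>2000:
            for q in cv2.boxPoints(r): print("  corner",ray(t,q,.008).round(4))
        else: print("  disc",ray(t,r[0],.022).round(4),ray(t,r[0],.012).round(4))
for n,p in dict(dA=(403,276),dB=(398,363)).items(): print(n,ray(t,np.array(p)/1.5,.009).round(4))
for n,p in dict(kA=(461,268),kB=(460,356)).items(): print(n,ray(t,np.array(p)/1.5,.073).round(4))
E
```

```text
4771.5 ((308.1924133300781, 239.5968780517578), (40.14926528930664, 123.88282012939453), 85.76361083984375)
  corner [0.477  0.3546 0.008 ]
  corner [0.5031 0.0856 0.008 ]
  corner [0.4165 0.0814 0.008 ]
  corner [0.3917 0.3458 0.008 ]
282.5 ((211.5, 221.5), (19.0, 19.0), 90.0)
  disc [0.4794 0.4254 0.022 ] [0.4806 0.4265 0.012 ]
4443.0 ((310.720458984375, 182.00201416015625), (38.38645553588867, 120.79049682617188), 86.12147521972656)
  corner [0.6048 0.3489 0.008 ]
  corner [0.6305 0.0795 0.008 ]
  corner [0.5432 0.0761 0.008 ]
  corner [0.5188 0.3409 0.008 ]
dA [0.5669 0.3049 0.009 ]
dB [0.4394 0.3097 0.009 ]
kA [0.5661 0.227  0.073 ]
kB [0.4455 0.2282 0.073 ]
```

View pics/t1.png

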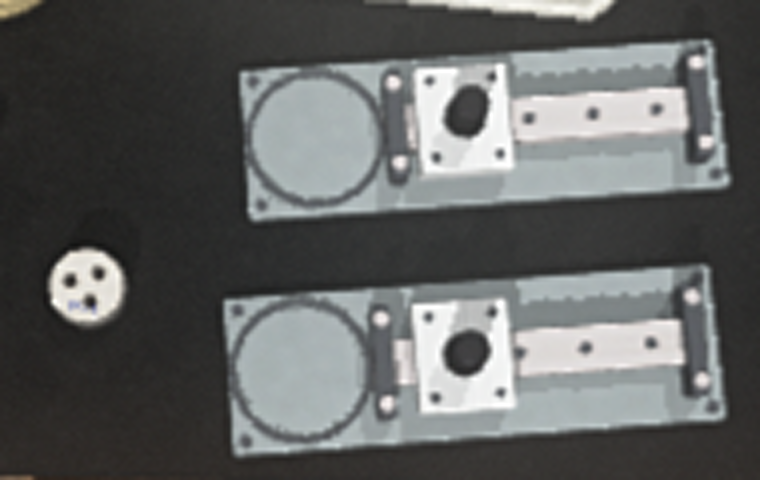

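The circles and corners agree: travel direction is about (0.093, -0.9957), dish A is at (0.567,0.305), dish B at (0.439,0.310), and the disc at (0.480,0.426). First move: align the tool with the slides and start round in front of the microscope.

Emit:
{"op": "jog_arm", "data": {
  "deltas": [
    [0,0,0,0,0.0765],
    [0,0,0,0,0.0765],
    [0,14,-27.5,0,0],
    [0,14,-27.5,0,0],
    [0,14,-27.5,0,0],
    [0,14,-27.5,0,0],
    [0,14,-27.5,0,0],
    [0,14,-27.5,0,0],
    [0,14,-27.5,0,0],
    [0,14,-27.5,0,0]
  ]
}}

```text
time: 0.98
position: [0.2499, -0.3991, 0.2455]
tool_rot: [-0.0, 0.999, 0.047, -0.0]
force: [0.4, 1.2, 0.8]
opening: 0.0301
```

```bash
cat > st.py <<'E'
from h import *
from scipy.spatial.transform import Rotation as Ro
s=get_state(); q=s["tool_rot"]; R=Ro.from_quat([q[1],q[2],q[3],q[0]]).as_matrix()
print(s["time"],s["position"].round(4),"q",s["qpos"].round(2),"F",s["force"].round(1),"x",R[:,0].round(3),"z",R[:,2].round(3),s["opening"].round(4))
E
python3 st.py
```

```text
Traceback (most recent call last):
  File "st.py", line 4, in <module>
    print(s["time"],s["position"].round(4),"q",s["qpos"].round(2),"F",s["force"].round(1),"x",R[:,0].round(3),"z",R[:,2].round(3),s["opening"].round(4))
                                                                                                                                  ^^^^^^^^^^^^^^^^^^
AttributeError: 'float' object has no attribute 'round'
```

Emit:
{"op": "jog_arm", "data": {
  "deltas": [
    [0,17,-23.5,0,0],
    [0,17,-23.5,0,0],
    [0,17,-23.5,0,0],
    [0,17,-23.5,0,0],
    [0,17,-23.5,0,0],
    [0,17,-23.5,0,0],
    [0,17,-23.5,0,0],
    [0,17,-23.5,0,0],
    [0,17,-23.5,0,0],
    [0,17,-23.5,0,0]
  ]
}}

```text
time: 1.82
position: [0.3973, -0.1496, 0.2458]
tool_rot: [0.0, 0.999, 0.047, 0.0]
force: [-0.1, 0.4, 0.2]
opening: 0.0006
```

```bash
sed -i 's/s\["opening"\].round(4)/s["opening"]/' st.py; python3 st.py
```

```text
1.8167 [ 0.3973 -0.1496  0.2458] q [ 1.04  0.11 -0.78  2.07  0.09  0.99 -1.27] F [-0.1  0.4  0.2] x [ 0.996  0.094 -0.   ] z [ 0.    -0.001 -1.   ] 0.0005620391406026674
```

Emit:
{"op": "jog_arm", "data": {
  "deltas": [
    [0,0,0,0,0.12],
    [0,0,0,0,0.12],
    [0,0,0,0,0.12],
    [0,0,0,0,0.12],
    [0,0,0,0,0.12],
    [0,0,0,0,0.12],
    [0,0,0,0,0.12],
    [0,0,0,0,0.12],
    [0,0,0,0,0.12],
    [0,0,0,0,0.12]
  ]
}}

```text
time: 2.65
position: [0.3967, -0.1508, 0.2456]
tool_rot: [0.0, 0.849, -0.528, -0.0]
force: [-0.2, 0.4, -0.2]
opening: 0.0003
```

Emit:
{"op": "jog_arm", "data": {
  "deltas": [
    [0,0,0,0,0.12],
    [0,0,0,0,0.12],
    [0,0,0,0,0.12],
    [0,0,0,0,0.011]
  ]
}}

```text
time: 2.98
position: [0.3934, -0.1534, 0.2395]
tool_rot: [0.006, 0.805, -0.593, -0.007]
force: [0.2, -0.6, 0.0]
opening: 0.0003
```

```bash
python3 st.py
```

```text
2.9833 [ 0.3934 -0.1534  0.2395] q [ 0.56  0.09 -0.27  2.09  0.03  0.99 -2.57] F [ 0.2 -0.6  0. ] x [ 0.296 -0.955 -0.004] z [-0.017 -0.001 -1.   ] 0.00025204193224509383
```

Emit:
{"op": "jog_arm", "data": {
  "deltas": [
    [0,0,0,0,-0.12],
    [0,0,0,0,-0.12],
    [0,0,0,0,-0.12],
    [0,0,0,0,-0.12],
    [0,0,0,0,-0.12],
    [0,0,0,0,-0.12],
    [0,0,0,0,-0.12],
    [0,0,0,0,-0.12],
    [0,0,0,0,-0.12],
    [0,0,0,0,-0.12]
  ]
}}

```text
time: 3.82
position: [0.394, -0.1527, 0.2399]
tool_rot: [0.001, 0.999, -0.031, -0.008]
force: [-1.1, 0.2, -0.6]
opening: 0.0004
```

Emit:
{"op": "jog_arm", "data": {
  "deltas": [
    [0,0,0,0,-0.12],
    [0,0,0,0,-0.12],
    [0,0,0,0,-0.12],
    [0,0,0,0,-0.12],
    [0,0,0,0,-0.12],
    [0,0,0,0,-0.12],
    [0,0,0,0,-0.12],
    [0,0,0,0,-0.12],
    [0,0,0,0,-0.12],
    [0,0,0,0,-0.12]
  ]
}}

```text
time: 4.65
position: [0.394, -0.1527, 0.2399]
tool_rot: [-0.004, 0.842, 0.539, -0.007]
force: [-0.2, -0.1, 0.4]
opening: 0.0003
```

```bash
python3 st.py
```

```text
4.65 [ 0.394  -0.1527  0.2399] q [ 0.7   0.09 -0.42  2.08  0.05  0.99 -0.18] F [-0.2 -0.1  0.4] x [ 0.419  0.908 -0.008] z [-0.016 -0.001 -1.   ] 0.00029081616111413815
```

Emit:
{"op": "jog_arm", "data": {
  "deltas": [
    [0,0,0,0,-0.12],
    [0,0,0,0,-0.12],
    [0,0,0,0,-0.12],
    [0,0,0,0,-0.12],
    [0,0,0,0,-0.045],
    [0,35,3,0,0],
    [0,35,3,0,0],
    [0,35,3,0,0],
    [0,35,3,0,0],
    [0,35,3,0,0]
  ]
}}

```text
time: 5.48
position: [0.3936, 0.0243, 0.2398]
tool_rot: [-0.005, 0.676, 0.737, -0.006]
force: [0.1, 0.3, 0.1]
opening: 0.0006
```

Emit:
{"op": "jog_arm", "data": {
  "deltas": [
    [0,35,3,0,0],
    [0,35,3,0,0],
    [0,35,9,0,0],
    [0,35,9,0,0],
    [0,35,15,0,0],
    [0,35,15,0,0],
    [0,19,18,0,0],
    [0,0,0,0,0]
  ]
}}

```text
time: 6.15
position: [0.4475, 0.2626, 0.2387]
tool_rot: [-0.007, 0.674, 0.739, -0.004]
force: [1.2, 0.6, 0.6]
opening: 0.0003
```

```bash
python3 st.py
```

```text
6.15 [0.4475 0.2626 0.2387] q [ 0.08  0.34 -0.79  1.87  0.26  1.05 -0.72] F [1.2 0.6 0.6] x [-0.091  0.996  0.005] z [-0.015  0.004 -1.   ] 0.00033685630422263386
```

Emit:
{"op": "jog_arm", "data": {
  "deltas": [
    [0,0,0,30,0],
    [0,0,0,35,0],
    [0,0,0,35,0],
    [0,0,0,35,0],
    [0,0,0,25,0],
    [0,0,0,14,0],
    [0,0,0,0,0]
  ]
}}

```text
time: 6.73
position: [0.4405, 0.2547, 0.0613]
tool_rot: [-0.007, 0.676, 0.737, -0.009]
force: [-0.6, -0.4, -0.7]
opening: 0.0001
```

```bash
python3 - <<'E'
from h import *
save(read_camera("top"),"t2.png",(190,150,190,120),4)
E
python3 st.py
```

```text
6.7833 [0.4417 0.2557 0.0632] q [-0.06  0.59 -0.63  2.    0.5   0.73 -0.92] F [ 0.9 -0.8  0.6] x [-0.086  0.996 -0.002] z [-0.02  -0.003 -1.   ] 0.00020810850582381136
```

View pics/t2.png

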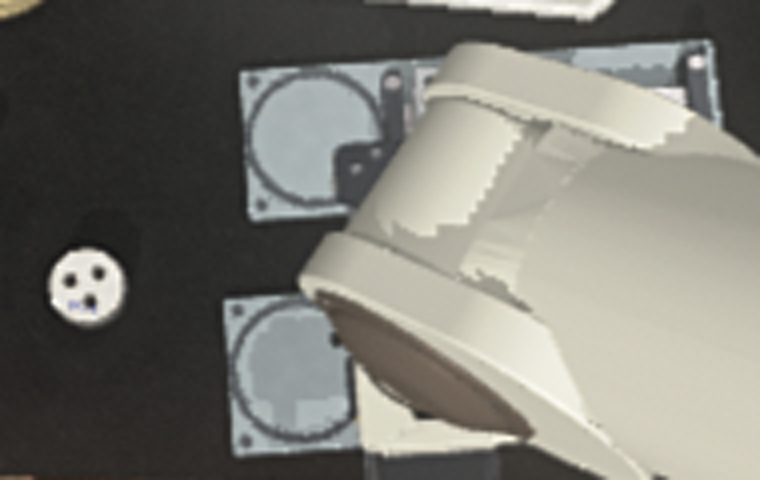

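The arm hides the knob from the top camera, so I'll push by feel and watch the force.

Emit:
{"op": "jog_arm", "data": {
  "deltas": [
    [0,-4,3,0,0],
    [0,-6,0,0,0],
    [0,-6,0,0,0],
    [0,-6,0,0,0],
    [0,-6,0,0,0],
    [0,-6,0,0,0],
    [0,0,0,0,0]
  ]
}}

```text
time: 7.37
position: [0.4497, 0.2214, 0.0648]
tool_rot: [-0.005, 0.677, 0.736, -0.006]
force: [-0.1, -0.0, 0.3]
opening: 0.0005
```

```bash
python3 st.py
```

```text
7.3667 [0.4497 0.2214 0.0648] q [ 0.01  0.57 -0.63  2.03  0.5   0.71 -0.86] F [-0.1 -0.   0.3] x [-0.084  0.996 -0.001] z [-0.015 -0.003 -1.   ] 0.00048758447458808487
```

Emit:
{"op": "jog_arm", "data": {
  "deltas": [
    [0,-4,0,0,0],
    [0,-4,0,0,0],
    [0,-4,0,0,0],
    [0,-4,0,0,0]
  ]
}}

```text
time: 7.7
position: [0.4504, 0.2073, 0.0645]
tool_rot: [-0.006, 0.676, 0.737, -0.006]
force: [-0.0, 1.9, 0.8]
opening: 0.0005
```

Emit:
{"op": "jog_arm", "data": {
  "deltas": [
    [0,-4,0,0,0],
    [0,-4,0,0,0],
    [0,-4,0,0,0]
  ]
}}

```text
time: 7.95
position: [0.4515, 0.1951, 0.0645]
tool_rot: [-0.005, 0.676, 0.737, -0.006]
force: [0.0, 2.7, 1.2]
opening: 0.0003
```

Emit:
{"op": "jog_arm", "data": {
  "deltas": [
    [0,-5,0,0,0],
    [0,-5,0,0,0],
    [0,-5,0,0,0]
  ]
}}

```text
time: 8.2
position: [0.4529, 0.18, 0.0645]
tool_rot: [-0.005, 0.676, 0.737, -0.006]
force: [0.7, 2.9, 1.1]
opening: 0.0007
```

Emit:
{"op": "jog_arm", "data": {
  "deltas": [
    [0,-4,0,0,0],
    [0,-4,0,0,0],
    [0,-4,0,0,0]
  ]
}}

```text
time: 8.45
position: [0.4539, 0.1681, 0.0645]
tool_rot: [-0.005, 0.676, 0.737, -0.006]
force: [1.2, 2.3, 0.9]
opening: 0.0003
```

Emit:
{"op": "jog_arm", "data": {
  "deltas": [
    [0,-4,0,0,0],
    [0,-3,0,0,0]
  ]
}}

```text
time: 8.62
position: [0.4545, 0.161, 0.0645]
tool_rot: [-0.005, 0.676, 0.737, -0.006]
force: [0.7, 2.7, 1.2]
opening: 0.0003
```

Emit:
{"op": "jog_arm", "data": {
  "deltas": [
    [0,-3,0,0,0],
    [0,-3,0,0,0]
  ]
}}

```text
time: 8.78
position: [0.455, 0.1553, 0.0645]
tool_rot: [-0.005, 0.676, 0.737, -0.006]
force: [1.3, 2.6, -0.3]
opening: 0.0004
```

Emit:
{"op": "jog_arm", "data": {
  "deltas": [
    [0,-3,0,0,0],
    [0,-2,0,0,0]
  ]
}}

```text
time: 8.95
position: [0.4551, 0.1546, 0.0647]
tool_rot: [-0.007, 0.675, 0.738, -0.003]
force: [-1.0, 15.6, -4.5]
opening: 0.0002
```

Emit:
{"op": "jog_arm", "data": {
  "deltas": [
    [0,-2,0,0,0],
    [0,-1,0,0,0]
  ]
}}

```text
time: 9.12
position: [0.4551, 0.1544, 0.0648]
tool_rot: [-0.008, 0.674, 0.738, -0.002]
force: [-1.2, 19.6, -7.6]
opening: 0.0005
```

B ran about 93 mm and hit a hard stop, so B is the free one. Next I retreat and check how high the printer tray is before going to A.

Emit:
{"op": "jog_arm", "data": {
  "deltas": [
    [0,15,0,0,0],
    [0,10,0,-25,0],
    [0,0,0,-35,0],
    [0,10,10,-30,0],
    [0,30,0,0,0],
    [0,30,0,0,0],
    [0,10,0,0,0],
    [0,0,0,0,0]
  ]
}}

```text
time: 9.78
position: [0.4567, 0.2556, 0.1544]
tool_rot: [-0.006, 0.674, 0.739, -0.006]
force: [0.5, 0.9, -0.3]
opening: 0.0006
```

```bash
python3 st.py; python3 - <<'E'
from h import *
t=read_camera("top"); s=read_camera("scene")
save(s,"s1.png",(180,100,270,200),2.9)
for z in (0,.03,.06,.09):
  for p in ((342,212),(520,228)):
    w=ray(t,np.array(p)/1.5,z); print(z,p,w.round(3),"scene px",proj(s,w).round(1),"in crop",((proj(s,w)-[180,100])*2.9).round())
E
```

```text
9.7833 [0.4567 0.2556 0.1544] q [ 0.04  0.47 -0.74  1.93  0.39  0.91 -0.8 ] F [ 0.5  0.9 -0.3] x [-0.091  0.996  0.001] z [-0.017 -0.001 -1.   ] 0.0005896510356415116
0 (342, 212) [0.666 0.399 0.   ] scene px [286.4 189.2] in crop [309. 259.]
0 (520, 228) [0.647 0.129 0.   ] scene px [350.2 235.5] in crop [494. 393.]
0.03 (342, 212) [0.656 0.396 0.03 ] scene px [284.3 179.9] in crop [302. 232.]
0.03 (520, 228) [0.638 0.136 0.03 ] scene px [346.3 222.8] in crop [482. 356.]
0.06 (342, 212) [0.646 0.394 0.06 ] scene px [282.1 170.3] in crop [296. 204.]
0.06 (520, 228) [0.629 0.142 0.06 ] scene px [342.2 209.8] in crop [471. 318.]
0.09 (342, 212) [0.636 0.392 0.09 ] scene px [279.8 160.3] in crop [289. 175.]
0.09 (520, 228) [0.62  0.149 0.09 ] scene px [338.1 196.4] in crop [458. 279.]
```

View pics/s1.png

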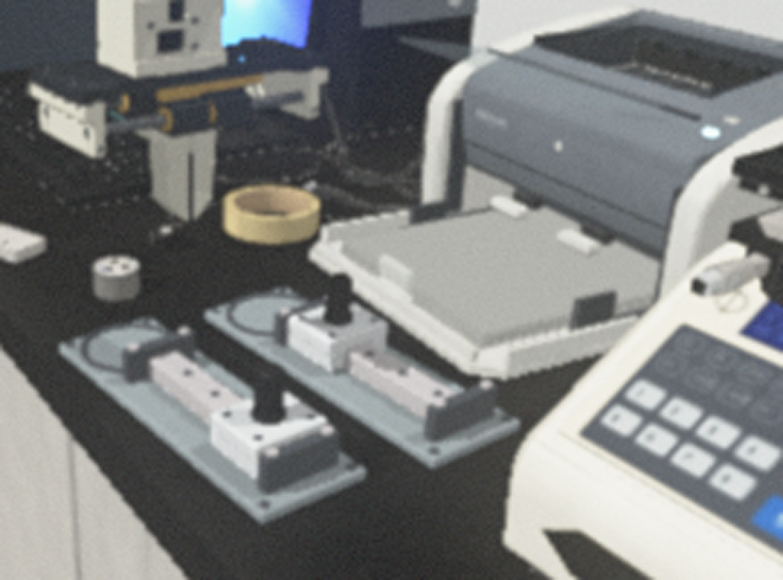

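The scene view shows carriage B at the far end, at crop (265,430). The tray top is about 30 mm high, at crop (478,355), so the gripper body clears it. Next, to A.

Emit:
{"op": "jog_arm", "data": {
  "deltas": [
    [0,0,28,0,0],
    [0,-2,28,0,0],
    [0,0,28,0,0],
    [0,0,30,0,0],
    [0,0,0,20,0],
    [0,0,0,30,0],
    [0,0,0,25,0],
    [0,0,0,15,0],
    [0,0,0,0,0]
  ]
}}

```text
time: 10.63
position: [0.5678, 0.2571, 0.0582]
tool_rot: [-0.006, 0.676, 0.736, -0.01]
force: [-0.2, -0.7, 0.2]
opening: 0.0001
```

```bash
python3 st.py
```

```text
10.6333 [0.5678 0.2571 0.0582] q [-0.03  0.75 -0.61  1.72  0.53  0.87 -0.78] F [-0.2 -0.7  0.2] x [-0.085  0.996 -0.004] z [-0.023 -0.006 -1.   ] 9.547800907437468e-05
```

Emit:
{"op": "jog_arm", "data": {
  "deltas": [
    [0,0,3,-4,0],
    [0,-6,2,0,0],
    [0,-6,0,0,0],
    [0,-6,0,0,0],
    [0,-6,0,0,0],
    [0,0,0,0,0]
  ]
}}

```text
time: 11.13
position: [0.5787, 0.2359, 0.0675]
tool_rot: [-0.005, 0.677, 0.736, -0.005]
force: [1.0, 1.1, 0.8]
opening: 0.0005
```

Emit:
{"op": "jog_arm", "data": {
  "deltas": [
    [0,-4,0,0,0],
    [0,-4,0,0,0],
    [0,-3,0,0,0]
  ]
}}

```text
time: 11.38
position: [0.5785, 0.2265, 0.0667]
tool_rot: [-0.005, 0.676, 0.737, -0.006]
force: [1.2, 2.0, 1.6]
opening: 0.0005
```

Emit:
{"op": "jog_arm", "data": {
  "deltas": [
    [0,-3,0,0,0],
    [0,-3,0,0,0]
  ]
}}

```text
time: 11.55
position: [0.5789, 0.2205, 0.0665]
tool_rot: [-0.005, 0.676, 0.737, -0.006]
force: [0.5, 3.3, 1.2]
opening: 0.0004
```

Emit:
{"op": "jog_arm", "data": {
  "deltas": [
    [0,-3,0,0,0],
    [0,-2,0,0,0]
  ]
}}

```text
time: 11.72
position: [0.5793, 0.2152, 0.0664]
tool_rot: [-0.005, 0.676, 0.737, -0.006]
force: [0.8, 2.1, 1.1]
opening: 0.0004
```

Emit:
{"op": "jog_arm", "data": {
  "deltas": [
    [0,-3,0,0,0],
    [0,-3,0,0,0]
  ]
}}

```text
time: 11.88
position: [0.5798, 0.2094, 0.0664]
tool_rot: [-0.005, 0.676, 0.737, -0.006]
force: [0.9, 2.2, 1.1]
opening: 0.0005
```

Emit:
{"op": "jog_arm", "data": {
  "deltas": [
    [0,-3,0,0,0],
    [0,-2,0,0,0]
  ]
}}

```text
time: 12.05
position: [0.5803, 0.204, 0.0664]
tool_rot: [-0.005, 0.676, 0.737, -0.006]
force: [1.6, 1.4, 2.0]
opening: 0.0006
```

Emit:
{"op": "jog_arm", "data": {
  "deltas": [
    [0,-2,0,0,0],
    [0,-2,0,0,0]
  ]
}}

```text
time: 12.22
position: [0.5807, 0.2004, 0.0664]
tool_rot: [-0.005, 0.676, 0.737, -0.006]
force: [1.4, 2.5, 0.2]
opening: 0.0007
```

Emit:
{"op": "jog_arm", "data": {
  "deltas": [
    [0,-2,0,0,0],
    [0,-2,0,0,0]
  ]
}}

```text
time: 12.38
position: [0.5807, 0.1998, 0.0666]
tool_rot: [-0.007, 0.675, 0.737, -0.004]
force: [0.7, 11.1, -3.9]
opening: 0.0006
```

Emit:
{"op": "jog_arm", "data": {
  "deltas": [
    [0,-2,0,0,0],
    [0,-1,0,0,0]
  ]
}}

```text
time: 12.55
position: [0.5807, 0.1996, 0.0667]
tool_rot: [-0.008, 0.675, 0.738, -0.002]
force: [2.3, 15.2, -6.1]
opening: 0.0005
```

A stops hard at TCP y 0.1996, and 0.1995 was predicted for a half-way jam, so A is the reject. Retreat, lift and go over the disc.

Emit:
{"op": "jog_arm", "data": {
  "deltas": [
    [0,15,0,0,0],
    [0,8,0,-20,0],
    [0,0,0,-35,0],
    [0,0,0,-35,0],
    [70,30,-12,0,0],
    [70,35,-13,0,0],
    [70,35,-13,0,0],
    [70,35,-13,0,0],
    [70,35,-13,0,0],
    [70,30,-13,0,0]
  ]
}}

```text
time: 13.38
position: [0.4852, 0.4101, 0.1573]
tool_rot: [-0.005, 0.676, 0.737, -0.007]
force: [-0.4, -0.3, -0.0]
opening: 0.0361
```

Emit:
{"op": "jog_arm", "data": {
  "deltas": [
    [70,0,0,0,0],
    [70,0,0,0,0]
  ]
}}

```text
time: 13.55
position: [0.4841, 0.411, 0.1574]
tool_rot: [-0.006, 0.674, 0.739, -0.007]
force: [0.9, 0.4, -0.6]
opening: 0.0494
```

```bash
python3 st.py; python3 - <<'E'
from h import *
t=read_camera("top"); s=read_camera("scene")
save(t,"t3.png",(170,140,220,130),3.5); save(s,"s2.png",(180,100,230,170),3.4)
print("dish/disc check", proj(s,[.480,.426,.024]), proj(t,[.48,.426,.024]))
E
```

```text
13.55 [0.4841 0.411  0.1574] q [-0.25  0.64 -0.7   1.64  0.45  1.04 -1.  ] F [ 0.9  0.4 -0.6] x [-0.092  0.996 -0.001] z [-0.017 -0.002 -1.   ] 0.049377240209333054
dish/disc check [219.41582271 191.17906876] [211.14883978 221.09685254]
```

View pics/t3.png

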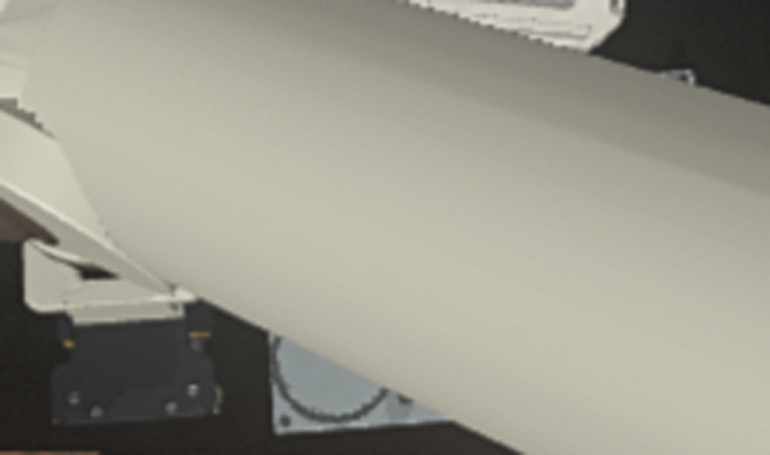

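View pics/s2.png

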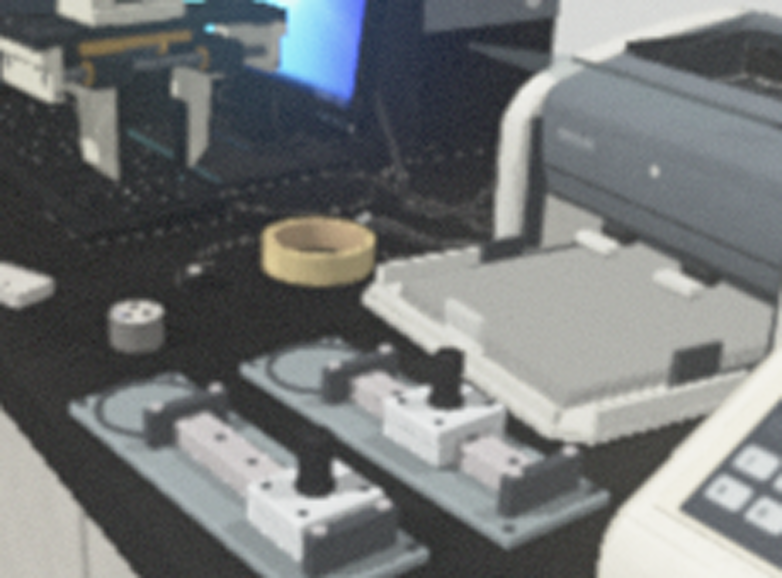

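The scene view shows A half-way, B at the far end, and the disc where it was measured at crop (136,312). Now I descend on it.

Emit:
{"op": "jog_arm", "data": {
  "deltas": [
    [72,8,0,0,0],
    [72,7,-1,0,0],
    [72,0,0,20,0],
    [72,0,0,25,0],
    [72,0,0,25,0],
    [72,0,0,20,0],
    [72,0,0,12,0],
    [72,0,0,6,0],
    [72,0,0,0,0],
    [72,0,0,0,0]
  ]
}}

```text
time: 14.48
position: [0.4831, 0.4245, 0.0504]
tool_rot: [-0.005, 0.676, 0.737, -0.005]
force: [-0.8, 0.0, 0.3]
opening: 0.072
```

```bash
python3 st.py
```

```text
14.4833 [0.4831 0.4245 0.0504] q [-0.32  0.79 -0.62  1.67  0.55  0.88 -1.08] F [-0.8  0.   0.3] x [-0.086  0.996  0.001] z [-0.015 -0.001 -1.   ] 0.07203983561092721
```

Emit:
{"op": "jog_arm", "data": {
  "deltas": [
    [72,1,-2,8,0],
    [72,0,-1,8,0],
    [72,0,0,6,0],
    [72,0,0,3,0],
    [72,0,0,0,0],
    [72,0,0,0,0]
  ]
}}

```text
time: 14.98
position: [0.4791, 0.4246, 0.0245]
tool_rot: [-0.005, 0.676, 0.737, -0.006]
force: [1.5, 0.4, -0.9]
opening: 0.072
```

```bash
python3 st.py
```

```text
14.9833 [0.4791 0.4246 0.0245] q [-0.34  0.82 -0.6   1.68  0.57  0.84 -1.1 ] F [ 1.5  0.4 -0.9] x [-0.086  0.996 -0.   ] z [-0.016 -0.002 -1.   ] 0.07200009090823761
```

Now close on the disc.

Emit:
{"op": "jog_arm", "data": {
  "deltas": [
    [30,1,0,0,0],
    [30,0,0,0,0],
    [30,0,0,0,0],
    [30,0,0,0,0],
    [30,0,0,0,0],
    [30,0,0,0,0]
  ]
}}

```text
time: 15.48
position: [0.4795, 0.4257, 0.0249]
tool_rot: [-0.005, 0.676, 0.737, -0.006]
force: [1.1, 0.3, 0.1]
opening: 0.0392
```

```bash
python3 st.py
```

```text
15.4833 [0.4795 0.4257 0.0249] q [-0.34  0.82 -0.6   1.68  0.57  0.84 -1.1 ] F [1.1 0.3 0.1] x [-0.086  0.996  0.   ] z [-0.015 -0.001 -1.   ] 0.03923338112587717
```

Emit:
{"op": "jog_arm", "data": {
  "deltas": [
    [30,0,0,-15,0],
    [30,0,0,-25,0],
    [30,0,0,-20,0],
    [30,-22,13,0,0],
    [30,-22,13,0,0],
    [30,-22,13,0,0],
    [30,-22,13,0,0],
    [30,-22,13,0,0],
    [30,-18,11,0,0],
    [30,0,0,0,0]
  ]
}}

```text
time: 16.32
position: [0.5711, 0.2977, 0.0835]
tool_rot: [-0.003, 0.679, 0.734, -0.007]
force: [1.8, -1.4, -2.9]
opening: 0.0394
```

Emit:
{"op": "jog_arm", "data": {
  "deltas": [
    [30,0,0,0,0],
    [30,0,0,0,0]
  ]
}}

```text
time: 16.48
position: [0.5661, 0.3054, 0.084]
tool_rot: [-0.006, 0.676, 0.737, -0.006]
force: [0.1, 0.4, -2.8]
opening: 0.0392
```

```bash
python3 st.py;  python3 - <<'E'
from h import *
s=read_camera("scene")
save(s,"s3.png",(180,100,230,170),3.4)
p=get_state()["position"]
print((proj(s,[.567,.305,.008])-[180,100])*3.4, (proj(s,[p[0],p[1],p[2]-.0005-.024])-[180,100])*3.4)
E
```

```text
16.4833 [0.5661 0.3054 0.084 ] q [-0.09  0.74 -0.64  1.66  0.52  0.93 -0.83] F [ 0.1  0.4 -2.8] x [-0.087  0.996  0.001] z [-0.017 -0.001 -1.   ] 0.03924914658416834
[319.88244576 367.36846654] [319.03414967 299.95873015]
```

View pics/s3.png

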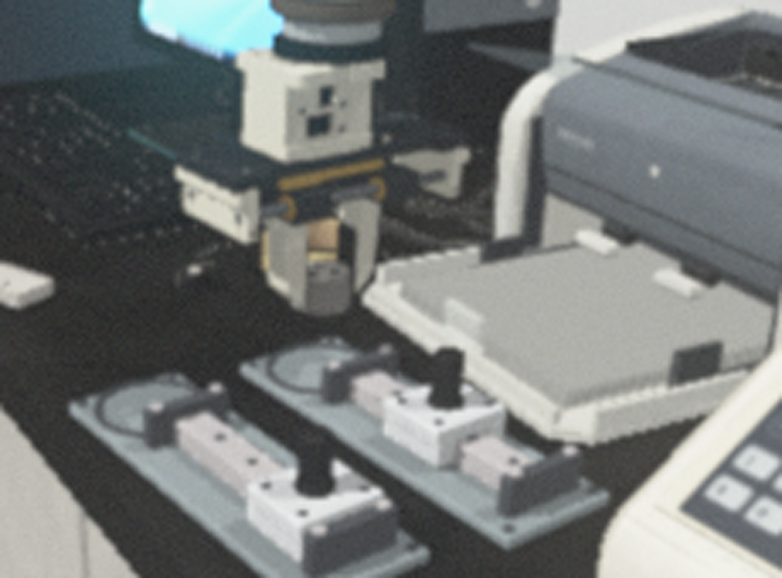

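The disc is held upright over dish A, at crop (328,290) above the dish at (318,367). Lowering it slowly.

Emit:
{"op": "jog_arm", "data": {
  "deltas": [
    [30,0,2,10,0],
    [30,0,0,12,0],
    [30,0,0,10,0],
    [30,0,0,7,0],
    [30,0,0,5,0],
    [30,0,0,3,0],
    [30,0,0,0,0],
    [30,0,0,0,0]
  ]
}}

```text
time: 17.2
position: [0.568, 0.3051, 0.0364]
tool_rot: [-0.006, 0.676, 0.737, -0.006]
force: [-0.8, 0.2, -3.7]
opening: 0.0396
```

Emit:
{"op": "jog_arm", "data": {
  "deltas": [
    [30,0,0,2,0],
    [30,0,0,1,0],
    [30,0,0,0,0],
    [30,0,0,0,0]
  ]
}}

```text
time: 17.53
position: [0.5681, 0.3049, 0.0337]
tool_rot: [-0.005, 0.676, 0.737, -0.006]
force: [-0.8, -0.2, -3.6]
opening: 0.0393
```

Emit:
{"op": "jog_arm", "data": {
  "deltas": [
    [30,0,0,1,0],
    [30,0,0,0,0],
    [30,0,0,0,0]
  ]
}}

```text
time: 17.78
position: [0.5683, 0.3051, 0.0329]
tool_rot: [-0.005, 0.676, 0.737, -0.006]
force: [0.6, -0.4, -0.3]
opening: 0.0392
```

Emit:
{"op": "jog_arm", "data": {
  "deltas": [
    [64,0,0,0,0],
    [64,0,0,0,0],
    [64,0,0,0,0],
    [64,0,0,0,0],
    [64,0,0,0,0],
    [64,0,0,0,0]
  ]
}}

```text
time: 18.28
position: [0.568, 0.305, 0.0326]
tool_rot: [-0.005, 0.676, 0.737, -0.006]
force: [-0.0, -0.2, -0.5]
opening: 0.0638
```

```bash
python3 st.py
```

```text
18.2833 [0.568  0.305  0.0326] q [-0.11  0.81 -0.6   1.67  0.56  0.85 -0.86] F [-0.  -0.2 -0.5] x [-0.086  0.996 -0.   ] z [-0.016 -0.001 -1.   ] 0.06384076934313107
```

Load taken and released. Rise straight up, then back toward the robot, clear of the top view.

Emit:
{"op": "jog_arm", "data": {
  "deltas": [
    [64,0,0,-8,0],
    [64,0,0,-25,0],
    [64,0,0,-35,0],
    [64,0,0,-35,0],
    [64,0,0,-35,0],
    [64,20,-20,0,0],
    [64,35,-20,0,0],
    [64,35,-20,0,0],
    [64,35,-10,0,0],
    [64,0,0,0,0]
  ]
}}

```text
time: 19.12
position: [0.4826, 0.4333, 0.1739]
tool_rot: [-0.009, 0.671, 0.741, -0.004]
force: [-1.0, 1.8, 0.5]
opening: 0.0636
```

```bash
python3 st.py;  python3 - <<'E'
from h import *
s=read_camera("scene")
save(s,"s4.png",(180,100,230,170),3.4)
f=lambda p:((proj(s,p)-[180,100])*3.4).round(1)
print("expected disc top centre",f([.567,.305,.032]))
for a in range(0,360,90): print(f([.567+.035*np.cos(np.radians(a)),.305+.035*np.sin(np.radians(a)),.010]))
E
```

```text
19.1167 [0.4826 0.4333 0.1739] q [-0.27  0.65 -0.72  1.6   0.45  1.07 -1.01] F [-1.   1.8  0.5] x [-0.098  0.995  0.008] z [-0.018  0.006 -1.   ] 0.06360303546020811
expected disc top centre [320.7 336.5]
[361.5 354.1]
[294.2 346. ]
[276.9 375.9]
[347.4 384.9]
```

View pics/s4.png

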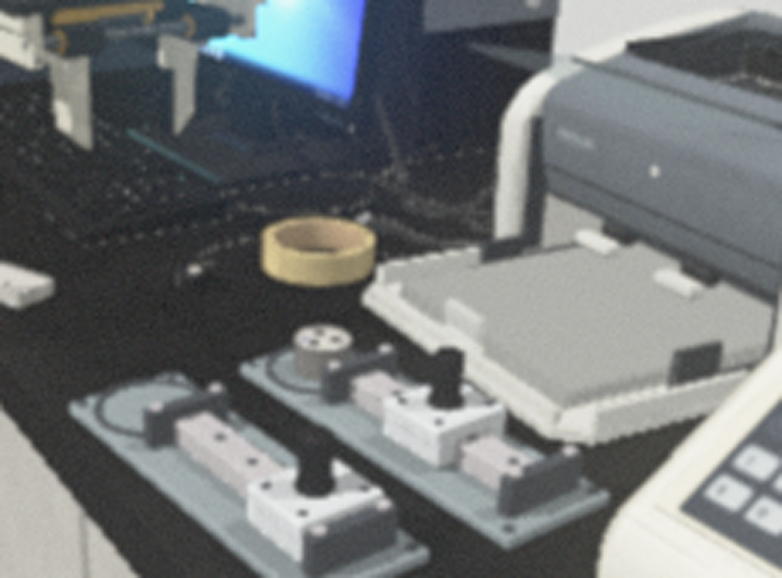

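The disc sits flat in dish A, with its top at crop (323,338) against an expected (321,337). A is half-way and B is at the far end. Handing in.

```bash
python3 -c "
from rig import *
print(finish_job())"
```

```text
the job is handed in; nothing more can be done
None
```

I pushed both carriages as far as they go and set the steel disc flat in the middle of the jammed slide's dish. The job went in at about 19 s of the 64 s allowed, and no verdict is reported.

- **Carriages:** I call the slide nearer the robot "B" and the one nearer the printer "A"; the task's own a/b names may be the other way round. B ran freely about 93 mm to its far-end stop. A stopped hard half-way, with the tool at y = 0.1996 m against 0.1995 m predicted, so A is the reject. The force stayed below about 22 N in the readings I took.
- **Disc:** The load came off the gripper when the disc touched the dish floor. In the last scene picture it stands flat, about 1 mm from where the dish centre should appear. The carriages are still half-way (A) and at the far end (B), and the open gripper is clear of everything.
- **What went wrong:** My first wrist turn ran joint 7 to its -2.57 rad limit. I reversed it, and a tool tilt of about 1° remained. The arm hid the slides from the top camera, so I pushed by force readings and checked the result in the scene view only.

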